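Shut the filament dryer and start it

TASK

Push the open lid of the filament dryer down with the fingertips until it is fully shut, easing it down without slamming it, and then press the green start button on the dryer's front deck all the way in and let it come back up. Do not press the red stop button, do not press start before the lid is shut, and leave the things lying around the dryer where they are: nothing is to be picked up.

Things in the scene. Friction and masses are not known exactly. Their poses are not given: they have to be found in the camera images.
- dryer: Fixed filament dryer: white open chamber 226 x 226 mm, 85 mm high, holding a black spool that ends 19 mm below the rim, and in front a black control deck 62 mm deep, 226 mm wide, 45 mm high. Origin: underside, at bench height, below the chamber's centre. x points from the deck to the hinge (deck x = -175 to -113 mm, chamber -113 to 113 mm), y along the hinge, z up.
- lid (a joint): Opening angle of the lid in rad: 0 fully shut, 1.6 fully open; starts between 0.8 and 1.3. The hinge is stiff (0.5 N m of friction): the lid stays where it is left, and 1 to 3 N near its free edge push it down. No latch, no handle. At angle q the free edge is 226 mm x cos q in front of the hinge and 226 mm x sin q above it: the open lid leans towards the deck.
- lid_hinge (a point): Middle of the hinge line, at the chamber's rear rim: 113 mm in x, 85 mm in z from the dryer's origin. Its frame turns with the lid: -x runs along the lid to its free edge, y along the hinge, z is the normal of the outer face (top face when shut; looks rearward and up when open). The lid is a grey plate with a pale window, 226 x 226 x 8 mm; its outer face lies 8 mm along z from this point.
- lid_edge (a point): Middle of the lid's free edge, on its outer face (226 mm from the hinge line).
- start (a joint): How far the start button is pressed, in m: 0 up, 0.006 fully in. A spring returns it; fully in takes about 4 N.
- start_top (a point): Centre of the top of the green round start button, 28 mm across, 67 mm above the bench when up. It is pressed straight down 6 mm and then still stands 4 mm above its grey housing, 44 mm across. It is at the left or right end of the deck, 31 mm in front of the chamber wall; the red button is at the other end, 110 mm away.
- stop (a joint): How far the stop button is pressed, in m: 0 up, 0.006 fully in. Leave it alone.
- stop_top (a point): Centre of the top face of the red round stop button, otherwise like the green one.
- sprayer_mid (a point): Small clear bottle with a white cap, 50 mm across, 120 mm high, standing loose beside the dryer; the point is half-way up. Leave it alone.
- plane_mid (a point): White 3D-printed toy plane, 90 x 110 x 12 mm, lying loose beside the dryer; the point is at its middle. Leave it alone.
- scraper_grip (a point): Scraper with a wooden handle, 170 mm long, lying loose beside the dryer; the point is in the middle of its handle, 10 mm up. Leave it alone.
- gluepot_mid (a point): Small blue glue jar with a white lid, 44 mm across, 60 mm high, standing loose beside the dryer; the point is half-way up. Leave it alone.

How it is judged:
By the outcome, as a careful person would: the job done as asked, in the order asked, and still so for the second after the job is handed in, with the robot touching nothing.
It also fails if it takes over 40 s, if anything falls off the work surface, if the arm or the gripper's body presses on something with over 40 N, if the wrist force passes 120 N, or if a joint passes its speed limit or range.

ROBOT

A 7-joint arm with a two-finger parallel gripper is mounted at the origin on the work surface. World frame = base frame: x ahead of the robot, y to its left, z up, the work surface at z = 0. Lengths are in m, angles in rad, forces in N, time in s.
With the tool pointing down it reaches from about 0.4 to 0.85 m from the base axis. Payload 10.4 kg.
Tool frame: the origin (TCP) lies on the centre line of the jaws, within the pads' length; the fingertips stand 17 mm ahead of it and the grasp point (between the pads) lies 2 mm behind it; z points along the fingers, y is the line along which they close (so a half turn about z gives the same grasp; the last joint's range is limited). The gripper opens to 85 mm and grips with 20 to 120 N. Pads are 22 mm wide; open, the fingers measure 114 mm over their backs; the gripper's body (76 mm by 85 mm) begins 54 mm behind the grasp point. The pads swing forward as they close: fully open they stand 13 mm farther back than shut.
Start: joints at [1.09, 0.332, -0.065, 1.46, 0.022, 1.35, -0.088], TCP at [0.276, -0.561, 0.248] pointing down, gripper open.
Joint ranges: [-2.6, 2.6], [-0.5, 2.12], [-1.47, 1.34], [0.16, 2.42], [-1.27, 4.41], [0.06, 2.06], [-2.6, 2.6]. Speed limits (rad/s): [2.22, 2.22, 2.79, 2.79, 3.14, 3.14, 3.14].

INTERFACE

Orientations are given as a unit quaternion [x, y, z, w].
In Python, from workcell import sensors, imaging, order, spotter gives the robot as it stands. The module is installed in compiled form; this text tells all that it offers.
- The arm moves only by the shell command python3 -m inch 'ROWS' [FORCE]. ROWS is JSON, a list that holds one entry, the list of rows, each a list of 7 numbers: the shift along the tool's x, y, z in m, then the turn, a rotation vector about the tool's x, y, z in rad, then the closure, from -1 (fully open) to 1 (shut). In form: [[[x, y, z, ax, ay, az, hand], ...]]. A call has 1 to 10 rows; each row is the pose to reach, as a shift and turn from the pose commanded when the call began, along the tool's axes at that moment; what a row does not reach only later rows make up. A row lasts 1/10 s, in which the tool goes at most 50 mm and 8.59 degrees, less where a joint would pass 70% of its speed; a pose out of reach is approached as far as the arm can. A call with a gripper value outside its range is refused whole. The fingers move at their own pace and stop on an object; FORCE is the grip in N (left out, the last holds). Time passes only in rows, so rows that repeat a pose let the fingers close. It gives the time, the measured TCP pose, the force, the opening and the grip force at its end, in the units of the state.
- sensors.get_obs(): the state, without advancing time (a new reading comes with each control period).
- imaging.camera(name): name is "scene" or "top" or "wrist"; returns the picture (420x560x3 uint8, blue, green, red); there is no depth.
- imaging.calibration(name): a dict with "mtx" (3x3 intrinsics, pixels), "R" (3x3) and "t" (3): a world point X has camera coordinates R X + t; the wrist camera has in their place "tool_from_camera" (4x4, takes a point from camera to tool coordinates, whose origin is the TCP and whose axes are the flange's). Camera axes: x right, y down, z forward; pixel columns grow to the right and rows downward; lengths in m; the calibration is good to about 2 mm. A picture is of the moment at which its call begins: read the wrist's pose just before it. calibration takes no time and is no camera call.
- order.hand_in(): hands the job in; it is judged then, once.
Trained networks look in the newest picture that a camera, given by its name, has taken for a name from the list of things; names that differ only in an ending like _2 or _b are one class to them, and where a whole thing is asked for, a point or a joint stands for the part that bears it (a point fixed in the world has none). Each returns a list of dicts, best first, with "conf" (0 to 1); they miss things now and then, are a little off and sometimes report something else, mostly with a low value. They report only what shows in the picture. A call takes as long as a camera call.
- spotter.look_for(label, camera): "pixel" ([column, row] in pixels, amid what is visible of it).
The state is a dict: "clock": time; "joint_pos": joint angles; "joint_velocities": joint speeds; "tau": joint torques, N m; "position": TCP position; "ee_rot": TCP orientation; "ft_force": force on the tool from outside, world axes, zero at the start; "torque": the same for the moment, N m; "grip_width": opening from 0.0 (shut) to 1.0 (fully open); "grasp_force": force on a finger pad.
Only numpy, scipy, OpenCV 4.12 (cv2) and the standard library are available. Lean on these libraries where they do the work, as an engineer would, in place of code of your own. Each camera call takes 0.05 s, during which the arm holds its last target. There are 200 camera calls.

## Working session

There is one attempt and no reset: what is moved stays moved. The work goes in short steps, Python scripts to look and compute and a shell command to move; the robot and the scene stay as the last step left them, time stands still between calls to the robot, and variables do not carry over. Pictures are saved under pics/ and viewed, at most 10 in all, crops included, and the job is handed in when it is done.

```bash
mkdir -p pics
python3 - <<'E'
from workcell import sensors, imaging, spotter
import cv2, numpy as np
o=sensors.get_obs(); print({k:np.round(v,3).tolist() for k,v in o.items()})
ims=[]
for c in("scene","top"):
    im=imaging.camera(c); cv2.imwrite(f"pics/{c}.png",im)
    k=imaging.calibration(c); print(c,np.round(k["mtx"],1).tolist(),np.round(k["R"],3).tolist(),np.round(k["t"],3).tolist())
    for l in("start_top","stop_top","lid_edge","lid_hinge","dryer","sprayer_mid","plane_mid","scraper_grip","gluepot_mid"):
        r=spotter.look_for(l,c); print(l,[(np.round(d["pixel"],1).tolist(),round(d["conf"],2)) for d in r[:2]])
E
```

```text
{'clock': 0.0, 'joint_pos': [1.09, 0.333, -0.065, 1.461, 0.022, 1.35, -0.089], 'joint_velocities': [0.0, -0.0, -0.0, 0.0, -0.001, -0.001, -0.001], 'tau': [-0.0, -62.545, 0.049, -39.161, 0.016, 0.01, -0.0], 'position': [0.276, -0.56, 0.247], 'ee_rot': [0.974, 0.227, -0.0, -0.001], 'ft_force': [1.001, 0.442, 0.309], 'torque': [-0.013, 0.025, 0.006], 'grasp_force': 0.0, 'grip_width': 0.997}
scene [[436.3, 0.0, 280.5], [0.0, 436.3, 213.7], [0.0, 0.0, 1.0]] [[-0.933, 0.359, -0.018], [0.288, 0.717, -0.635], [-0.215, -0.598, -0.772]] [0.554, -0.176, 1.32]
start_top [([331.2, 203.5], 0.62)]
stop_top [([344.1, 233.5], 0.45)]
lid_edge []
lid_hinge [([268.0, 203.6], 0.62)]
dryer [([282.8, 226.5], 0.6)]
sprayer_mid [([310.3, 301.3], 0.69)]
plane_mid []
scraper_grip [([347.2, 345.8], 0.67)]
gluepot_mid [([222.6, 192.9], 0.65)]
top [[517.1, 0.0, 280.6], [0.0, 517.1, 211.0], [0.0, 0.0, 1.0]] [[0.028, -1.0, 0.01], [-0.997, -0.029, -0.076], [0.077, -0.007, -0.997]] [0.019, 0.612, 1.158]
start_top [([266.2, 272.2], 0.54)]
stop_top [([214.8, 261.7], 0.53)]
lid_edge [([250.7, 180.6], 0.93)]
lid_hinge [([252.5, 179.6], 0.67)]
dryer [([246.5, 206.9], 0.76), ([341.8, 236.1], 0.75)]
sprayer_mid [([167.7, 192.9], 0.77), ([245.4, 207.8], 0.39)]
plane_mid [([343.8, 233.0], 0.79)]
scraper_grip [([115.7, 217.0], 0.83)]
gluepot_mid [([335.9, 169.2], 0.8)]
```

Run:
```python
import cv2
a=cv2.imread("pics/scene.png")[120:400,180:460];b=cv2.imread("pics/top.png")[100:310,90:380]
cv2.imwrite("pics/sc.png",cv2.resize(a,None,fx=2.1,fy=2.1,interpolation=2));cv2.imwrite("pics/tc.png",cv2.resize(b,None,fx=2.7,fy=2.7,interpolation=2))
```

```text
(no output)
```

View pics/sc.png

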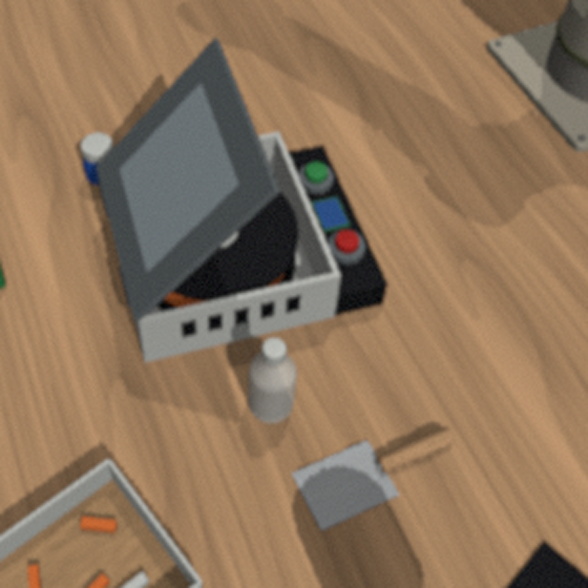

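View pics/tc.png

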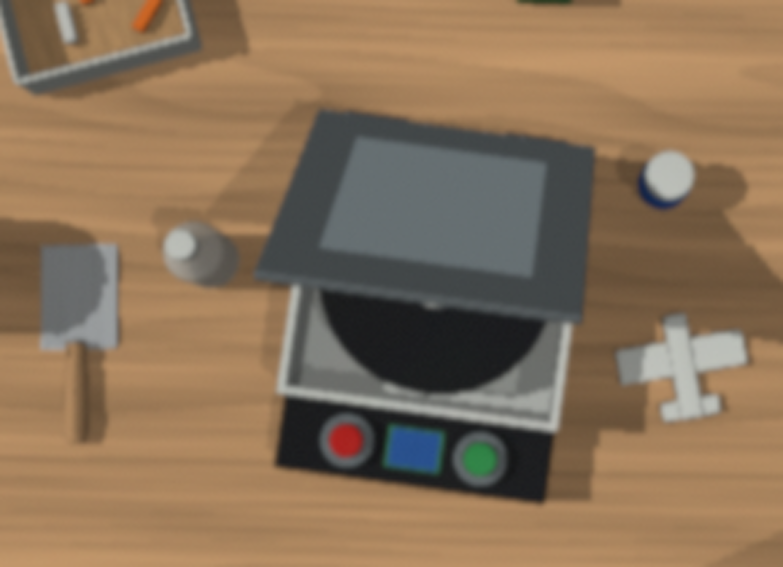

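The scene view shows the lid about half open, leaning towards the deck. Green is at full-frame pixel ~(331,204) and red at ~(345,235). In the top view red is at ~(218,263) and green at ~(268,270), with the lid's free edge running from (185,203) to (305,219). The sprayer stands just off the lid's red side, and the jar and plane are on the green side.

```bash
cat > fit.py <<'E'
from workcell import imaging
import numpy as np
from scipy.optimize import least_squares
K={c:imaging.calibration(c) for c in("top","scene")}
def W(p,P):
    c,s=np.cos(p[2]),np.sin(p[2]); P=np.asarray(P)
    return np.array([p[0]+c*P[0]-s*P[1],p[1]+s*P[0]+c*P[1],P[2]])
def L(q,r,y,n=.008):  # lid point r from hinge, n along the normal
    return [.113-r*np.cos(q)+n*np.sin(q),y,.085+r*np.sin(q)+n*np.cos(q)]
def proj(c,X):
    k=K[c];v=k["mtx"]@(k["R"]@X+k["t"]);return v[:2]/v[2]
E
python3 - <<'E'
from fit import *
t=lambda u,v:np.array([u/2.7+90,v/2.7+100]); s=lambda u,v:np.array([u/2.1+180,v/2.1+120])
def res(p,full=False):
    q=p[3]; a=.113
    o=[("top",t(480,459),[-.144,-.055,.067]),("top",t(346,440),[-.144,.055,.067]),
    ("top",t(257,277),L(q,.226,a)),("top",t(581,318),L(q,.226,-a)),("top",t(319,110),L(q,0,a)),("top",t(594,148),L(q,0,-a)),
    ("top",t(544,502),[-.175,-a,.045]),("top",t(277,466),[-.175,a,.045]),
    ("scene",s(317,172),[-.144,-.055,.067]),("scene",s(347,241),[-.144,.055,.067]),
    ("scene",s(217,40),L(q,.226,-a)),("scene",s(278,190),L(q,.226,a)),("scene",s(98,165),L(q,0,-a)),("scene",s(140,310),L(q,0,a))]
    return np.concatenate([proj(c,W(p,P))-u for c,u,P in o])
r=least_squares(res,[.6,.05,0,.9],loss="soft_l1");p=r.x
print(p.round(4),res(p).reshape(-1,2).round(1).tolist()); np.save("p.npy",p)
for n,P in [("start",[-.144,-.055,.067]),("edge",L(p[3],.226,0)),("hinge",L(p[3],0,0))]: print(n,W(p,P).round(4))
E
```

```text
[ 0.6271  0.1011 -0.1091  0.8195] [[-0.3, 0.3], [-0.6, 0.4], [-1.9, -0.0], [0.2, 1.7], [-0.6, -1.1], [0.5, -0.9], [0.1, 1.5], [-1.9, 0.8], [-0.7, -2.1], [-0.2, -2.2], [-0.4, -2.0], [0.1, -0.8], [-1.6, -0.3], [-3.5, 4.3]]
start [0.478  0.0621 0.067 ]
edge [0.5919 0.1049 0.2556]
hinge [0.7452 0.0881 0.0905]
```

```bash
cat >> fit.py <<'E'
from workcell import sensors
from scipy.spatial.transform import Rotation as Ro
YAW=np.pi/2
p=np.load("p.npy")
def state():
    o=sensors.get_obs(); return np.array(o["position"]),Ro.from_quat(o["ee_rot"]),o
def rel(targets):  # TCP targets in dryer coords, tool down with tool x along dryer y
    x,R,o=state()
    T=Ro.from_euler("z",p[2]+YAW)*Ro.from_euler("x",np.pi)
    rv=(R.inv()*T).as_rotvec()
    for P in targets: print((R.inv().apply(W(p,P)-x)).round(4),rv.round(3))
    print("t",round(o["clock"],2),"f",np.round(o["ft_force"],1),"pos",x.round(4))
E
python3 - <<'E'
from fit import *
rel([[-.003,0,.36],[-.003,0,.29]])
E
```

```text
[ 0.6046 -0.4402 -0.1117] [ 0.     0.    -1.004]
[ 0.6046 -0.4402 -0.0417] [ 0.     0.    -1.004]
t 1.0 f [0.2 0.1 0.2] pos [ 0.2763 -0.5607  0.2484]
```

```bash
python3 -m inch '[[[0,0,-0.045,0,0,0,1],[0.02,-0.015,-0.09,0,0,-0.12,1],[0.05,-0.037,-0.11,0,0,-0.25,1],[0.09,-0.066,-0.11,0,0,-0.38,1],[0.13,-0.095,-0.11,0,0,-0.5,1],[0.17,-0.124,-0.11,0,0,-0.62,1],[0.21,-0.153,-0.11,0,0,-0.74,1],[0.25,-0.182,-0.11,0,0,-0.86,1],[0.29,-0.211,-0.11,0,0,-0.95,1],[0.33,-0.24,-0.11,0,0,-1.0,1]]]' 30
python3 - <<'E'
from fit import *
rel([[-.003,0,.36],[-.003,0,.29]])
E
```

```text
clock: 2.0
position: [0.4667, -0.1976, 0.3587]
ee_rot: [0.745, 0.667, 0.0, 0.001]
ft_force: [0.9, -0.5, -0.6]
grip_width: 0.003
grasp_force: 0.0
[ 0.3144  0.1237 -0.0014] [ 0.001  0.001 -0.   ]
[0.3145 0.1237 0.0686] [ 0.001  0.001 -0.   ]
t 2.0 f [ 0.9 -0.5 -0.6] pos [ 0.4667 -0.1976  0.3587]
```

```bash
python3 -m inch '[[[0.035,0.014,0,0,0,0,1],[0.075,0.03,0,0,0,0,1],[0.115,0.045,0,0,0,0,1],[0.155,0.061,0,0,0,0,1],[0.195,0.077,0,0,0,0,1],[0.235,0.092,0,0,0,0,1],[0.275,0.108,0.01,0,0,0,1],[0.314,0.124,0.03,0,0,0,1],[0.314,0.124,0.06,0,0,0,1],[0.314,0.124,0.065,0,0,0,1]]]'
python3 - <<'E'
from fit import *
import cv2
a=imaging.camera("scene")[100:320,180:440];b=imaging.camera("top")[100:320,120:380]
cv2.imwrite("pics/m1.png",np.hstack([cv2.resize(i,(400,338),interpolation=2) for i in(a,b)]))
q=p[3];rel([np.add(L(q-d,.2,0),[.0145,0,.017]) for d in (0,.05,.1,.15)])
E
```

```text
clock: 3.0
position: [0.6237, 0.0993, 0.2895]
ee_rot: [0.745, 0.667, -0.002, -0.002]
ft_force: [0.4, -2.2, 0.2]
grip_width: 0.002
grasp_force: 0.0
[ 0.004  -0.001   0.0393] [-0.001  0.001 -0.005]
[ 0.004  -0.0085  0.046 ] [-0.001  0.001 -0.005]
[ 0.004  -0.0155  0.0531] [-0.001  0.001 -0.005]
[ 0.004  -0.0222  0.0606] [-0.001  0.001 -0.005]
t 3.1 f [ 0.7 -0.   0.8] pos [0.6246 0.0973 0.2929]
```

View pics/m1.png

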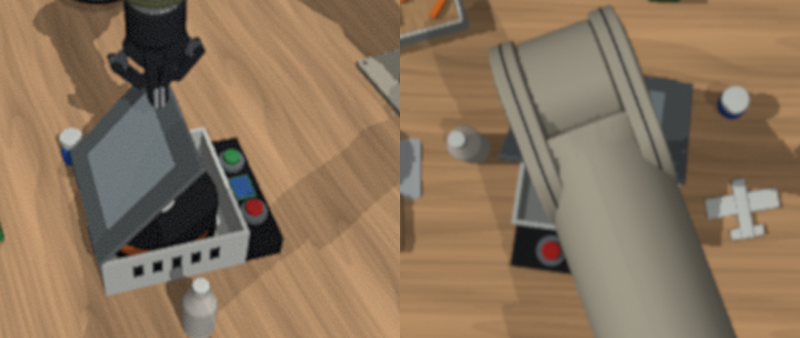

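The fingertips hang just above the outer face near the middle of the free edge, at (160,97) in the left half of the picture. Everything is still in place, so I'm going down onto the lid.

```bash
python3 -m inch '[[[0.004,0,0.015,0,0,0,1],[0.004,0,0.025,0,0,0,1],[0.004,0,0.032,0,0,0,1],[0.004,-0.001,0.037,0,0,0,1],[0.004,-0.002,0.041,0,0,0,1],[0.004,-0.005,0.044,0,0,0,1],[0.004,-0.008,0.047,0,0,0,1],[0.004,-0.0115,0.05,0,0,0,1],[0.004,-0.0155,0.054,0,0,0,1],[0.004,-0.019,0.0575,0,0,0,1]]]'
python3 - <<'E'
from fit import *
x,R,o=state(); print(x.round(4),np.round(o["ft_force"],1))
print(p[3]);rel([np.add(L(q,.2,0),[.0145,0,.017]) for d in [0] for q in np.arange(.66,.2,-.04)])
E
```

```text
clock: 4.1
position: [0.606, 0.1045, 0.2356]
ee_rot: [0.746, 0.666, -0.0, 0.0]
ft_force: [0.9, -0.6, 1.8]
grip_width: 0.004
grasp_force: 1.0
[0.606  0.1045 0.2356] [ 0.9 -0.6  1.8]
0.8194664692361897
[-0.0011 -0.0043  0.0046] [ 0.     0.    -0.004]
[-0.0011 -0.0093  0.0108] [ 0.     0.    -0.004]
[-0.0012 -0.0141  0.0173] [ 0.     0.    -0.004]
[-0.0012 -0.0186  0.0239] [ 0.     0.    -0.004]
[-0.0012 -0.0229  0.0306] [ 0.     0.    -0.004]
[-0.0012 -0.0269  0.0376] [ 0.     0.    -0.004]
[-0.0012 -0.0306  0.0447] [ 0.     0.    -0.004]
[-0.0012 -0.034   0.0519] [ 0.     0.    -0.004]
[-0.0012 -0.0371  0.0593] [ 0.     0.    -0.004]
[-0.0012 -0.0399  0.0668] [ 0.     0.    -0.004]
[-0.0013 -0.0424  0.0744] [ 0.     0.    -0.004]
[-0.0013 -0.0447  0.0821] [ 0.     0.    -0.004]
t 4.1 f [ 0.9 -0.6  1.8] pos [0.606  0.1045 0.2356]
```

```bash
python3 -m inch '[[[-0.001,-0.004,0.0046,0,0,0,1],[-0.001,-0.008,0.0095,0,0,0,1],[-0.001,-0.012,0.0145,0,0,0,1],[-0.001,-0.016,0.02,0,0,0,1],[-0.001,-0.0195,0.0253,0,0,0,1],[-0.001,-0.0229,0.0306,0,0,0,1],[-0.001,-0.0259,0.0358,0,0,0,1],[-0.001,-0.0287,0.041,0,0,0,1],[-0.001,-0.0315,0.0465,0,0,0,1],[-0.001,-0.034,0.0519,0,0,0,1]]]'
python3 - <<'E'
from fit import *
import cv2
a=imaging.camera("scene")[100:320,180:440]
cv2.imwrite("pics/m2.png",cv2.resize(a,None,fx=2,fy=2,interpolation=2))
rel([np.add(L(q,.2,0),[.0145,0,.017]) for q in np.arange(.36,-.1,-.04)])
E
```

```text
clock: 5.1
position: [0.5722, 0.1074, 0.1834]
ee_rot: [0.746, 0.666, -0.0, 0.0]
ft_force: [-0.2, 0.1, 2.0]
grip_width: 0.003
grasp_force: 1.0
[-0.0002 -0.0011  0.0025] [-0.001  0.    -0.004]
[-0.0002 -0.004   0.01  ] [-0.001  0.    -0.004]
[-0.0002 -0.0067  0.0175] [-0.001  0.    -0.004]
[-0.0003 -0.009   0.0252] [-0.001  0.    -0.004]
[-0.0003 -0.0111  0.0329] [-0.001  0.    -0.004]
[-0.0003 -0.0128  0.0407] [-0.001  0.    -0.004]
[-0.0003 -0.0142  0.0486] [-0.001  0.    -0.004]
[-0.0003 -0.0154  0.0565] [-0.001  0.    -0.004]
[-0.0003 -0.0161  0.0645] [-0.001  0.    -0.004]
[-0.0003 -0.0166  0.0725] [-0.001  0.    -0.004]
[-0.0003 -0.0168  0.0805] [-0.001  0.    -0.004]
[-0.0003 -0.0166  0.0885] [-0.001  0.    -0.004]
t 5.15 f [1.1 0.9 0.5] pos [0.5716 0.1074 0.1825]
```

View pics/m2.png

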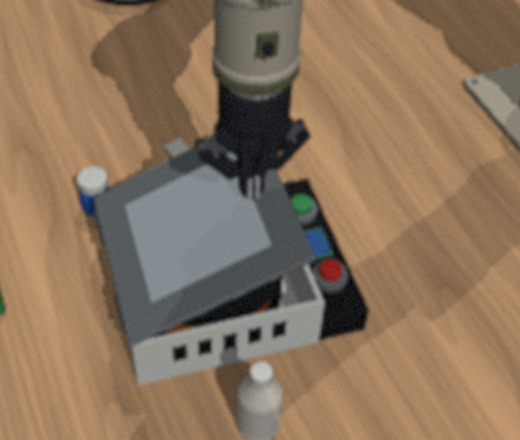

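The lid follows the fingertips (at about (255,190)) and is now roughly 0.36 rad open. I'll carry on and slow down towards the end.

```bash
python3 -m inch '[[[0,-0.003,0.006,0,0,0,1],[0,-0.005,0.012,0,0,0,1],[0,-0.007,0.018,0,0,0,1],[0,-0.009,0.024,0,0,0,1],[0,-0.0105,0.03,0,0,0,1],[0,-0.012,0.036,0,0,0,1],[0,-0.013,0.041,0,0,0,1],[0,-0.014,0.046,0,0,0,1],[0,-0.015,0.051,0,0,0,1],[0,-0.0155,0.055,0,0,0,1]]]'
python3 - <<'E'
from fit import *
rel([np.add(L(q,.2,0),[.0145,0,.017]) for q in (.05,0)])
E
```

```text
clock: 6.15
position: [0.557, 0.1092, 0.1284]
ee_rot: [0.746, 0.666, -0.0, 0.0]
ft_force: [-1.1, 0.3, 2.1]
grip_width: -0.003
grasp_force: 0.9
[-0.0004 -0.0013  0.0085] [-0.     0.    -0.004]
[-0.0004 -0.002   0.0184] [-0.     0.    -0.004]
t 6.15 f [-1.1  0.3  2.1] pos [0.557  0.1092 0.1284]
```

```bash
python3 -m inch '[[[0,-0.001,0.003,0,0,0,1],[0,-0.001,0.006,0,0,0,1],[0,-0.002,0.008,0,0,0,1],[0,-0.002,0.01,0,0,0,1],[0,-0.002,0.012,0,0,0,1],[0,-0.002,0.0135,0,0,0,1],[0,-0.002,0.015,0,0,0,1],[0,-0.002,0.0165,0,0,0,1],[0,-0.002,0.0175,0,0,0,1],[0,-0.002,0.0185,0,0,0,1]]]'
python3 - <<'E'
from fit import *
rel([np.add(L(q,.2,0),[.0145,0,.017]) for q in (0,)])
E
```

```text
clock: 7.15
position: [0.555, 0.1095, 0.1103]
ee_rot: [0.746, 0.666, -0.0, -0.0]
ft_force: [-1.6, -0.5, 2.2]
grip_width: -0.002
grasp_force: 0.9
[-0.0005  0.0001  0.0003] [-0.     0.    -0.004]
t 7.15 f [-1.6 -0.5  2.2] pos [0.555  0.1095 0.1103]
```

```bash
python3 -m inch '[[[0,0,0.001,0,0,0,1],[0,0,0.002,0,0,0,1],[0,0,0.003,0,0,0,1],[0,0,0.003,0,0,0,1]]]';  python3 -m inch '[[[0,0,0.001,0,0,0,1],[0,0,0.002,0,0,0,1],[0,0,0.002,0,0,0,1]]]'
```

```text
clock: 7.55
position: [0.5551, 0.1096, 0.1097]
ee_rot: [0.746, 0.666, -0.0, 0.001]
ft_force: [-11.5, -2.5, 26.7]
grip_width: 0.001
grasp_force: 13.5
clock: 7.85
position: [0.5553, 0.1096, 0.1094]
ee_rot: [0.746, 0.666, -0.0, 0.001]
ft_force: [-20.6, -4.8, 44.6]
grip_width: 0.001
grasp_force: 22.4
```

Force is rising against a hard stop at the expected height, so the lid is shut. Next I lift off, turn the tool 90° so the finger linkage clears the lid, and go above the green button.

```bash
python3 -m inch '[[[0,0,-0.004,0,0,0,1],[0,0,-0.02,0,0,0,1],[0,0,-0.05,0,0,0,1],[0,0,-0.07,0,0,0.14,1],[0,0,-0.08,0,0,0.28,1],[0,0,-0.08,0,0,0.42,1],[-0.01,-0.01,-0.08,0,0,0.56,1],[-0.02,-0.025,-0.08,0,0,0.7,1],[-0.04,-0.045,-0.08,0,0,0.84,1],[-0.055,-0.063,-0.08,0,0,0.98,1]]]'; sed -i 's/^YAW=.*/YAW=0/' fit.py
python3 - <<'E'
from fit import *
rel([[-.145,-.055,.14],[-.145,-.055,.19]])
E
```

```text
clock: 8.85
position: [0.4856, 0.0612, 0.1859]
ee_rot: [0.972, 0.234, 0.0, -0.0]
ft_force: [-0.3, -0.4, 0.3]
grip_width: -0.0
grasp_force: 0.0
[-0.0073 -0.0048  0.0459] [-0.    -0.     0.581]
[-0.0073 -0.0048 -0.0041] [-0.    -0.     0.581]
t 8.85 f [-0.3 -0.4  0.3] pos [0.4856 0.0612 0.1859]
```

```bash
python3 -m inch '[[[-0.003,-0.002,0,0,0,0.14,1],[-0.007,-0.005,0,0,0,0.28,1],[-0.007,-0.005,0,0,0,0.42,1],[-0.007,-0.005,0,0,0,0.56,1],[-0.007,-0.005,0,0,0,0.58,1],[-0.007,-0.005,0,0,0,0.58,1]]]'
python3 - <<'E'
from fit import *
from workcell import spotter
import cv2
x,R,o=state(); w=imaging.camera("wrist"); s=imaging.camera("scene")[120:320,200:440]
r=spotter.look_for("start_top","wrist");print(r[:2])
k=imaging.calibration("wrist");T=k["tool_from_camera"]
def ground(px,z):
    d=R.apply(T[:3,:3]@np.linalg.inv(k["mtx"])@[*px,1]);c=x+R.apply(T[:3,3]);return c+d*(z-c[2])/d[2]
m=cv2.inRange(cv2.cvtColor(w,cv2.COLOR_BGR2HSV),(45,90,40),(85,255,255))
n,_,st,ce=cv2.connectedComponentsWithStats(m);i=1+np.argmax(st[1:,4]) if n>1 else 0
print(st[i],ce[i],"blob",ground(ce[i],.067).round(4))
if r: print("net",ground(r[0]["pixel"],.067).round(4))
print("fit",W(p,[-.144,-.055,.067]).round(4))
rel([[-.145,-.055,.09]])
cv2.imwrite("pics/m3.png",np.hstack([cv2.resize(w,(400,300)),cv2.resize(s,(400,300),interpolation=2)]))
E
```

```text
clock: 9.45
position: [0.4779, 0.0632, 0.1858]
ee_rot: [0.999, -0.05, 0.0, -0.0]
ft_force: [0.1, 0.4, 1.0]
grip_width: 0.001
grasp_force: 0.0
[{'pixel': [450.2, 85.1], 'conf': 0.72}, {'pixel': [282.4, 207.3], 'conf': 0.63}]
[265 188  31  32 792] [280.01641414 203.98106061] blob [0.4799 0.0646 0.067 ]
net [ 0.562  -0.0745  0.067 ]
fit [0.478  0.0621 0.067 ]
[-0.0008  0.0011  0.0955] [-0.   -0.    0.01]
t 9.6 f [ 0.2  0.2 -0.2] pos [0.4779 0.0632 0.1855]
```

View pics/m3.png

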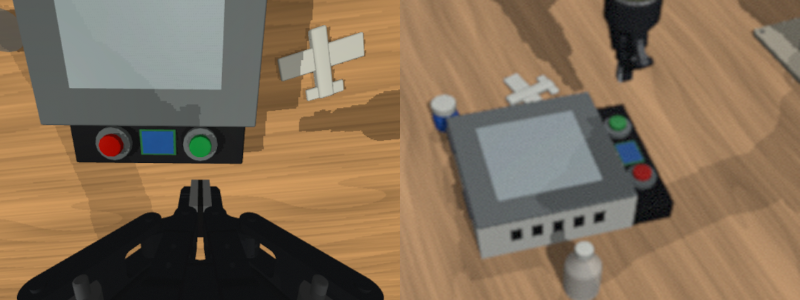

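The lid lies flat shut and the sprayer, plane and jar haven't moved. In the wrist view green is at (200,146) in the left half, and its blob agrees with the fit to within 3 mm. I'm pressing straight down.

```bash
python3 -m inch '[[[0,0,0.03,0,0,0,1],[0,0,0.06,0,0,0,1],[0,0,0.08,0,0,0,1],[0,0,0.092,0,0,0,1],[0,0,0.098,0,0,0,1],[0,0,0.101,0,0,0,1],[0,0,0.103,0,0,0,1],[0,0,0.105,0,0,0,1],[0,0,0.106,0,0,0,1],[0,0,0.106,0,0,0,1]]]'
```

```text
clock: 10.6
position: [0.4782, 0.0632, 0.0799]
ee_rot: [0.999, -0.051, 0.001, -0.0]
ft_force: [0.1, 0.5, 2.4]
grip_width: -0.004
grasp_force: 1.5
```

```bash
python3 -m inch '[[[0,0,0.001,0,0,0,1],[0,0,0.002,0,0,0,1],[0,0,0.003,0,0,0,1],[0,0,0.003,0,0,0,1]]]'
```

```text
clock: 11.0
position: [0.4784, 0.0632, 0.0778]
ee_rot: [0.999, -0.051, 0.001, 0.0]
ft_force: [-6.0, -1.0, 19.9]
grip_width: -0.0
grasp_force: 9.9
```

The press bottomed out: 20 N at a TCP height of 0.078 m, well above the 4 N spring. I'm retreating straight up and checking.

```bash
python3 -m inch '[[[0,0,-0.003,0,0,0,1],[0,0,-0.01,0,0,0,1],[0,0,-0.03,0,0,0,1],[0,0,-0.06,0,0,0,1],[0,0,-0.1,0,0,0,1],[0,0,-0.12,0,0,0,1],[0,0,-0.12,0,0,0,1],[0,0,-0.12,0,0,0,1]]]'
python3 - <<'E'
from fit import *
import cv2
w=imaging.camera("wrist"); s=imaging.camera("scene")[120:320,200:440]
cv2.imwrite("pics/m4.png",np.hstack([cv2.resize(w,(400,300)),cv2.resize(s,(400,300),interpolation=2)]))
E
```

```text
clock: 11.8
position: [0.4776, 0.063, 0.1963]
ee_rot: [0.999, -0.051, 0.0, 0.0]
ft_force: [-0.5, 0.0, 0.2]
grip_width: -0.0
grasp_force: 0.0
```

View pics/m4.png

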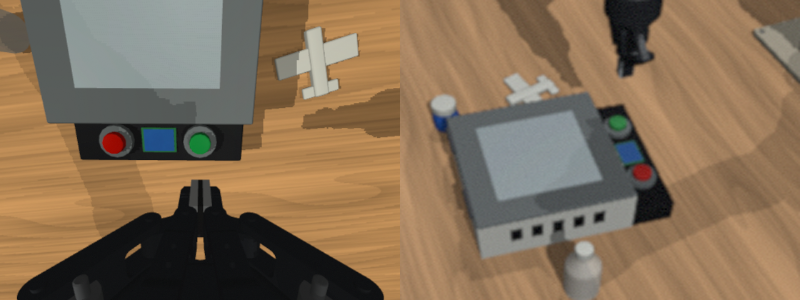

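The lid is still shut, the green button (200,142) is back up, red is untouched at (116,141), and the objects are where they were. Handing in.

```bash
python3 -c "
from workcell import order; print(order.hand_in())"
```

```text
the job is handed in; nothing more can be done
None
```

The lid is fully shut, eased down without a slam; the green start button was then pressed to its stop and came back up, the red button and the visible objects around the dryer were not touched (the scraper was out of the final views), and the job was handed in at about 12 s of the 40 s limit.

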